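# Turn the window mask over onto the inked lino block

### The job

Two small hinged printing frames stand on the table; on the one whose leaf has a rectangular window in it, push the leaf up and over its spine with a fingertip (or the outside of the fingers) and press it down for a moment until it lies flat on the lino block on the far half, then move clear. Push gently, never pinch or grip the leaf, and do not let it slap down. Leave the frame with the solid leaf and everything else on the table as they are.

Things in the scene. Friction and masses are not known exactly. Their poses are not given: they have to be found in the camera images.
- mask_leaf (a joint): Angle in rad of the WINDOWED leaf about its spine: 0 = lying flat on the near half of its board (towards the robot), pi/2 = upright, pi = flat over the lino block on the far half (its stop). It starts part raised, 0.45 to 1.0. The hinge is stiff with friction (about 0.17 N m): the leaf stays at whatever angle it is left, so about 2 to 3 N at the free edge moves it and it has to be pushed all the way down.
- mask_frame: Plywood base board of the frame with the windowed leaf, fixed to the table, 230 x 130 x 18 mm; origin at the centre of its underside, z up, x = horizontal direction square to the spine from the near half (leaf at the start) to the far half (lino block), y along the spine. Nothing on it but the spine and leaf stands above 26 mm.
- mask_spine (a point): Middle of the spine (hinge axis) of the windowed leaf, 31 mm above the table; its axes are those of mask_frame. The leaf is 95 mm long from the spine to its free edge and 120 mm wide along the spine; its plywood is 4 mm thick, centred on the plane through the hinge axis. The window is 64 mm wide and reaches from 28 to 62 mm from the spine, so that a solid strip 33 mm broad is left along the free edge.
- mask_edge (a point): Middle of the free edge of the windowed leaf, half-way through the plywood; moves with the leaf. A 2 mm white paper-covered facing lies on the face that looks up at the start and ends down on the block; it stops 7 mm short of the leaf's edges. The space under the raised edge is open from the robot's side.
- cover_edge (a point): Middle of the free edge of the SOLID leaf, on the other, otherwise equal frame. This leaf has no window and is to be left alone.
- cover_spine (a point): Middle of the spine of the solid leaf, 31 mm above the table, axes as for mask_spine. Either frame may stand left or right.
- brayer: Bystander, loose, not to be disturbed: ink roller lying down, 100 mm roller with a wooden handle; origin at the underside.
- tube: Bystander, loose, not to be disturbed: aluminium ink tube lying down, about 110 mm long, 28 mm thick; origin at the underside.
- gouge: Bystander, loose, not to be disturbed: wooden-handled lino gouge lying between the two frames, 16 mm thick, 135 mm long; origin at the underside.
- ink_jar: Bystander, loose, not to be disturbed: ink jar, 38 mm across, 55 mm tall, between the frames; origin at the underside.
- knife: Bystander, loose, not to be disturbed: palette knife lying down, 190 mm long; origin on the table under it.
- pot: Bystander, loose, not to be disturbed: white cup, 72 mm across, 95 mm tall; origin at the underside.
- weight: Bystander, loose, not to be disturbed: steel paper weight with a knob, 56 mm across, 50 mm tall; origin at the underside.

How it is judged (in metres and radians):
On the way, in this order (a step that is already met when the one before it is completed fails the run):
1. the windowed leaf has been pushed up past upright (value of joint mask_leaf above 1.7 rad).
2. the fingers press the windowed leaf down flat (within 3 degrees) on the block with at least 1 N for 0.2 s (value of joint mask_leaf above 3.09 rad and contact force between the fingers and mask_leaf above 1 N), for 0.2 s.
At the end, for the whole second after the job is handed in: The windowed leaf lies at rest flat over the lino block (hinge angle within 3 degrees of pi), the solid leaf's free edge is within 12 mm of where it started and every bystander within 25 mm of where it started (value of joint mask_leaf above 3.09 rad and velocity of joint mask_leaf between -0.05 and 0.05 rad/s and distance of cover_edge from where it was at the start of the episode below 0.012 m and distance of each of brayer, tube, gouge, ink_jar, knife, pot, weight from where it was at the start of the episode below 0.025 m); the robot touches nothing.
It fails at once if the windowed leaf was pinched (both its faces pushed on at once by the fingers with more than 2 N) ((contact force between the fingers and mask_leaf_c2 above 2 N or contact force between the fingers and mask_leaf_c3 above 2 N or contact force between the fingers and mask_leaf_c4 above 2 N or contact force between the fingers and mask_leaf_c5 above 2 N) and (contact force between the fingers and mask_leaf_c6 above 2 N or contact force between the fingers and mask_leaf_c7 above 2 N or contact force between the fingers and mask_leaf_c8 above 2 N or contact force between the fingers and mask_leaf_c9 above 2 N)).
It fails at once if the leaf was pushed with more than 60 N (contact force between any of the arm, the fingers and mask_leaf above 60 N).
It fails at once if the leaf slapped down on the block (faster than 3 rad/s in the last 45 degrees) (value of joint mask_leaf above 2.35 rad and velocity of joint mask_leaf above 3 rad/s).
It fails at once if the solid leaf was moved by more than 12 mm at its edge (distance of cover_edge from where it was at the start of the episode above 0.012 m).
It fails at once if a bystander was moved, lifted or knocked by more than 25 mm or tipped over (distance of any of brayer, tube, gouge, ink_jar, knife, pot, weight from where it was at the start of the episode above 0.025 m or angle between any of ink_jar, pot, weight's own z axis and vertical above 0.5 rad).
It also fails if it takes over 45 s, if anything falls off the work surface, if the arm or the gripper's body presses on something with over 40 N, if the wrist force passes 120 N, or if a joint passes its speed limit or range.

### The arm

A 6-joint arm with a two-finger parallel gripper is mounted at the origin on the work surface. World frame = base frame: x ahead of the robot, y to its left, z up, the work surface at z = 0. Lengths are in m, angles in degrees, forces in N, time in s.
With the tool pointing down it reaches from about 0.3 to 0.75 m from the base axis. Payload 8.5 kg.
Tool frame: the origin (TCP) lies at the very end of the fingers, on their centre line; the grasp point (between the pads) lies 19 mm behind it (grip_depth is the distance from the TCP to the grasp point, in m); z points along the fingers, y is the direction in which the jaws open and shut (so a half turn about z gives the same grasp; the last joint's range is limited). The gripper opens to 85 mm and grips with 20 to 120 N. Pads are 22 mm wide; open, the fingers measure 114 mm over their backs; the gripper's body (76 mm by 85 mm) begins 54 mm behind the grasp point. The pads swing forward as they close: fully open they stand 13 mm farther back than shut.
Start: joints at [55.273, 21.807, 74.336, -0, 83.858, -12.336], TCP at [0.21, 0.509, 0.231] pointing down, gripper open.
Joint ranges: [-178.18, 178.18], [-50.72, 133.34], [12.68, 142.11], [-81.47, 261.47], [9.98, 163.14], [-165.26, 165.26]. Speed limits (degrees/s): [136.94, 136.94, 180, 180, 180, 180].

### API

Orientations are given as a 3x3 rotation matrix whose columns are the frame's x, y, z axes.
In Python, from rig import observe, get_image, close_job, silhouettes, grip_depth gives the robot as it stands. The module is installed in compiled form; this text tells all that it offers.
- The arm moves only by the shell command python3 -m crank 'ROWS' [FORCE]. ROWS is a JSON object of lists of equal length, an entry for each row: "slide": the shift along the tool's x, y, z in m, a list of three; "roll": the turn about the tool's z in rad; "grip": the finger opening in m, from 0 to 0.0854. A call has exactly 8 rows; each row is the pose to reach, as a shift and turn from the pose commanded when the call began, along the tool's axes at that moment; what a row does not reach only later rows make up. A row lasts 1/10 s, in which the tool goes at most 50 mm and 8.59 degrees, less where a joint would pass 70% of its speed; a pose out of reach is approached as far as the arm can. A call with a gripper value outside its range is refused whole. The fingers move at their own pace and stop on an object; FORCE is the grip in N (left out, the last holds). Time passes only in rows, so rows that repeat a pose let the fingers close, or fill a call up. It gives the time, the measured TCP pose, the force and the opening at its end, in the units of the state.
- observe(): the state, without advancing time (a new reading comes with each control period).
- get_image(name): name is "side" or "top"; returns a dict with "frame" (480x640x3 uint8, red, green, blue), "fx", "fy", "cx", "cy" (pixels), "xyz" and "rotation" of the camera in the world. Camera axes: x right, y down, z forward; pixel columns grow to the right and rows downward; lengths in m; the calibration is good to about 2 mm. A picture is of the moment at which its call begins. There is no depth.
- close_job(): hands the job in, once; it reports no verdict.
Trained networks look in a picture, given as the dict that the camera call returned (one of the last four; its "shot" number tells which), for a name from the list of things; names that differ only in an ending like _2 or _b are one class to them, and where a whole thing is asked for, a point or a joint stands for the part that bears it (a point fixed in the world has none). Each returns a list of dicts, best first, with "confidence" (0 to 1); they miss things now and then, are a little off and sometimes report something else, mostly with a low value. They report only what shows in the picture. A call takes as long as a camera call.
- silhouettes(target, picture): "pixels" (480x640 bool, what is visible of it) and "box" ([centre column, centre row, width, height] in pixels, round what is visible of it).
The state is a dict: "time_s": time; "q": joint angles; "qvel": joint speeds; "joint_efforts": joint torques, N m; "position": TCP position; "tool_rot": TCP orientation; "ft_force": force on the tool from outside, world axes, zero at the start; "wrist_torque": the same for the moment, N m; "grip_width": finger opening in m.
Only numpy, scipy, OpenCV 4.12 (cv2) and the standard library are available. Lean on these libraries where they do the work, as an engineer would, in place of code of your own. Each camera call takes 0.05 s, during which the arm holds its last target.

## Working session

There is one attempt and no reset: what is moved stays moved. The work goes in short steps, Python scripts to look and compute and a shell command to move; the robot and the scene stay as the last step left them, time stands still between calls to the robot, and variables do not carry over. Pictures are saved under pics/ and viewed, and the job is handed in when it is done.

```bash
mkdir -p pics; ls; python3 - <<'E'
from rig import *
import cv2,pickle
o=observe(); print(o)
print(grip_depth)
P={}
for n in ("side","top"):
    p=get_image(n); P[n]=p
    cv2.imwrite(f"pics/{n}0.png",p["frame"][:,:,::-1])
    print(n,{k:v for k,v in p.items() if k!="frame"})
    for t in ["mask_leaf","mask_frame","cover_edge","cover_spine","brayer","tube","gouge","ink_jar","knife","pot","weight"]:
        try:
            r=silhouettes(t,p)
            print(t,[(round(d["confidence"],2),[round(float(b)) for b in d["box"]]) for d in r])
            P[n+t]=r
        except Exception as e: print(t,e)
pickle.dump(P,open("p0.pkl","wb"))
E
```

```text
pics
{'time_s': 0.0, 'q': array([ 5.52724260e+01,  2.18411610e+01,  7.43870971e+01,  4.04207746e-04,
        8.38588569e+01, -1.23344667e+01]), 'qvel': array([ 0.03157467,  0.02297058,  0.02657928, -0.03601999,  0.02683023,
        0.09564467]), 'joint_efforts': array([ 1.13022134e-04, -4.48456764e+01, -2.31279856e+01, -3.08063127e-04,
        4.70414801e-03, -1.20161869e-05]), 'position': array([0.20933485, 0.50826835, 0.23069639]), 'tool_rot': array([[-9.24591435e-01,  3.80959207e-01, -8.71923467e-04],
       [ 3.80960060e-01,  9.24590656e-01, -1.24561074e-03],
       [ 3.31645412e-04, -1.48384904e-03, -9.99998844e-01]]), 'ft_force': array([ 0.15965066,  0.2829129 , -1.12109707]), 'wrist_torque': array([-0.00553114,  0.01703065, -0.01889632]), 'grip_width': 0.08496919692559594}
0.0187
side {'fx': 582.6788644506597, 'fy': 582.6788644506597, 'cx': 320.5430698618192, 'cy': 238.74305613273174, 'xyz': array([ 0.49497921, -0.80544833,  1.02652725]), 'rotation': array([[ 0.99741154, -0.06126869,  0.03763473],
       [-0.07115084, -0.76540497,  0.63960361],
       [-0.01038187, -0.64062577
[... 497 characters left out ...]
': 323.3199133043902, 'cy': 251.67988639333223, 'xyz': array([0.50546865, 0.01979096, 1.38508693]), 'rotation': array([[-0.0069429 , -0.9991432 ,  0.04080015],
       [-0.99997477,  0.00699827,  0.00121428],
       [-0.00149877, -0.04079069, -0.99916659]]), 'shot': 2}
mask_leaf [(0.7, [276, 291, 50, 38])]
mask_frame [(0.76, [273, 275, 60, 90])]
cover_edge [(0.96, [383, 263, 52, 33])]
cover_spine [(0.87, [381, 250, 58, 90])]
brayer [(0.93, [164, 257, 43, 62]), (0.63, [384, 260, 46, 34])]
tube [(0.63, [165, 310, 43, 31])]
gouge [(0.72, [330, 259, 4, 28])]
ink_jar [(0.52, [328, 300, 16, 15])]
knife [(0.65, [496, 302, 34, 72])]
pot [(0.86, [509, 237, 33, 29])]
weight [(0.69, [333, 198, 21, 18])]
```

```bash
python3 - <<'E'
import cv2
a=cv2.imread("pics/top0.png")[180:380,120:440]; cv2.imwrite("pics/topc.png",cv2.resize(a,(800,500),interpolation=3))
a=cv2.imread("pics/side0.png")[90:360,210:430]; cv2.imwrite("pics/sidec.png",cv2.resize(a,None,fx=2.2,fy=2.2,interpolation=3))
E
```

```text
(no output)
```

View pics/topc.png

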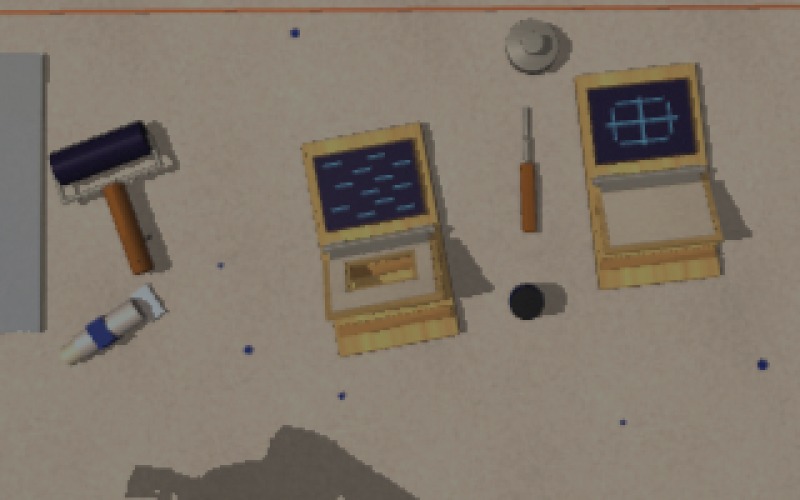

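View pics/sidec.png

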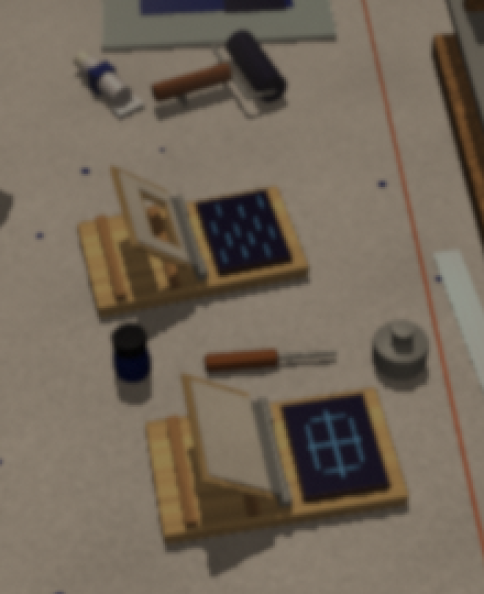

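View pics/side0.png

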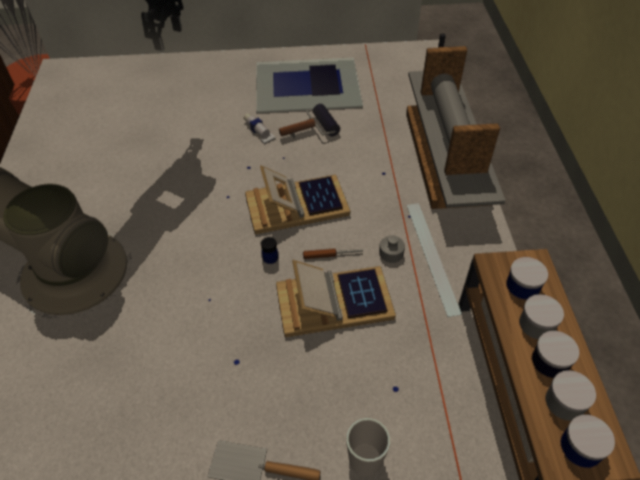

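The frame with the windowed leaf is the left one, at about (273,275) in the top picture. The solid-leaf frame is at about (381,250). I'll zoom in to pick corners.

```bash
python3 - <<'E'
import cv2
a=cv2.imread("pics/top0.png")[222:332,230:320]; cv2.imwrite("pics/topd.png",cv2.resize(a,None,fx=5.4,fy=5.4,interpolation=2))
a=cv2.imread("pics/side0.png")[155:240,240:360]; cv2.imwrite("pics/sided.png",cv2.resize(a,None,fx=6,fy=6,interpolation=2))
E
```

```text
(no output)
```

View pics/topd.png

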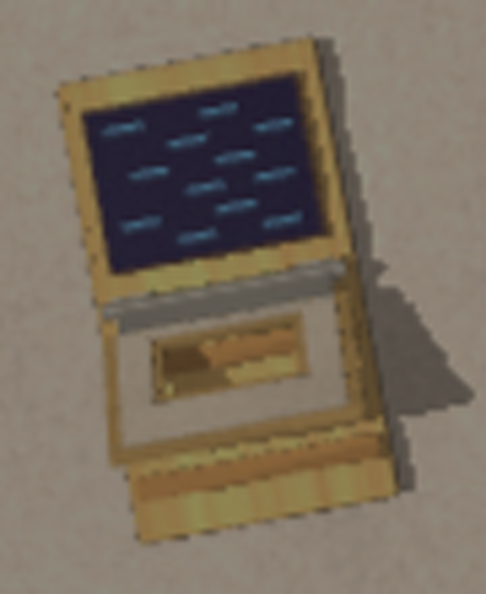

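View pics/sided.png

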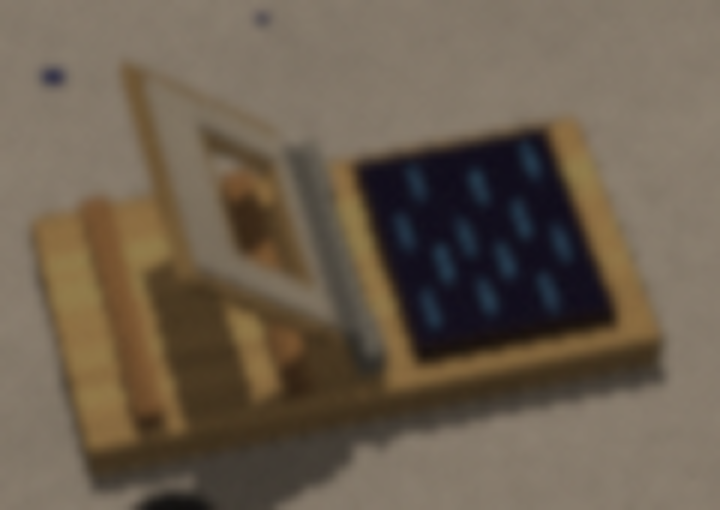

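```bash
cat > fit.py <<'E'
import numpy as np,pickle
from scipy.optimize import least_squares
P=pickle.load(open("p0.pkl","rb"))
def proj(p,X):
    c=(np.atleast_2d(X)-p["xyz"])@p["rotation"]
    return np.c_[p["fx"]*c[:,0]/c[:,2]+p["cx"],p["fy"]*c[:,1]/c[:,2]+p["cy"]]
T=np.array([[60,90],[315,40],[393,492],[140,540],[113,463],[383,425]])/5.4+[230,222]
S=np.array([[578,120],[660,342],[90,455],[35,222],[125,65],[190,280]])/6+[240,155]
def model(v):
    x,y,a,th,s=v; c=np.cos(a);n=np.sin(a)
    L=[[.115,.065,.018],[.115,-.065,.018],[-.115,-.065,.018],[-.115,.065,.018]]
    e=[s-.095*np.cos(th),.06,.031+.095*np.sin(th)]
    L+=[e,[e[0],-.06,e[2]]]
    L=np.array(L); 
    return np.c_[x+c*L[:,0]-n*L[:,1],y+n*L[:,0]+c*L[:,1],L[:,2]]
f=lambda v:np.r_[proj(P["top"],model(v))-T,proj(P["side"],model(v))-S].ravel()
if __name__=="__main__":
    r=least_squares(f,[.45,.1,.1,.8,0],loss="soft_l1"); v=r.x
    print(v,np.degrees(v[2:4])); print(f(v).reshape(-1,2).round(1)); print(model(v).round(3))
    for n in ("ink_jar","weight","gouge"):
        b=P["top"+n][0]["box"]; p=P["top"]
        d=p["rotation"]@[(b[0]-p["cx"])/p["fx"],(b[1]-p["cy"])/p["fy"],1]; z={"ink_jar":.055,"weight":.03,"gouge":.01}[n]
        print(n,p["xyz"]+d*(z-p["xyz"][2])/d[2])
E
python3 fit.py
```

```text
[ 4.97870834e-01  1.55346895e-01  1.78197615e-01  7.50273272e-01
 -5.96117410e-04] [10.20997128 42.98749199]
[[-0.1 -0.8]
 [ 0.8 -0.5]
 [ 2.2  1.2]
 [ 0.6  1.4]
 [ 0.3  0.5]
 [-2.4 -1.3]
 [ 0.5 -0.8]
 [ 1.5 -0.5]
 [-0.3 -0.3]
 [-0.6 -0.8]
 [ 0.2 -0.2]
 [-0.7  0.2]]
[[0.6   0.24  0.018]
 [0.623 0.112 0.018]
 [0.396 0.071 0.018]
 [0.373 0.199 0.018]
 [0.418 0.202 0.096]
 [0.44  0.084 0.096]]
ink_jar [0.43407425 0.00896228 0.055     ]
weight [ 0.70301512 -0.00484732  0.03      ]
gouge [0.54301819 0.00271034 0.01      ]
```

Pose fit: the windowed frame is at (0.498, 0.155) with yaw 10.2° and the leaf at about 0.75 rad. Residuals are around 1–2 px, which is consistent. Next I'll close the fingers, align with the spine and approach from the robot side.

```bash
python3 -m crank '{"slide":[[-0.036,-0.033,0.005],[-0.072,-0.066,0.01],[-0.108,-0.1,0.02],[-0.144,-0.134,0.03],[-0.18,-0.168,0.04],[-0.216,-0.202,0.05],[-0.252,-0.236,0.065],[-0.285,-0.267,0.075]],"roll":[-0.07,-0.14,-0.21,-0.28,-0.35,-0.42,-0.5,-0.569],"grip":[0,0,0,0,0,0,0,0]}' 20
cat > st.py <<'E'
from rig import observe
import numpy as np
o=observe(); R=o["tool_rot"]; p=o["position"]
u=np.array([.984,.177]);v=np.array([-.177,.984])
d=p[:2]-[.498,.1554]
print("t",o["time_s"],"pos",p.round(4),"u,v,z",(d@u).round(4),(d@v).round(4),p[2].round(4),"yaw(-x)",np.degrees(np.arctan2(-R[1,0],-R[0,0])).round(2),"F uvz",(o["ft_force"][:2]@u).round(2),(o["ft_force"][:2]@v).round(2),o["ft_force"][2].round(2),"g",o["grip_width"].round(4),"q",o["q"].round(1))
E
python3 st.py
```

```text
time_s: 2.0
position: [0.3716, 0.1514, 0.1561]
tool_rot: [[-0.984, -0.18, 0.001], [-0.18, 0.984, 0.0], [-0.001, 0.0, -1.0]]
ft_force: [1.2, 1.1, -0.8]
grip_width: 0.0002Traceback (most recent call last):
  File "st.py", line 6, in <module>
    print("t",o["time_s"],"pos",p.round(4),"u,v,z",(d@u).round(4),(d@v).round(4),p[2].round(4),"yaw(-x)",np.degrees(np.arctan2(-R[1,0],-R[0,0])).round(2),"F uvz",(o["ft_force"][:2]@u).round(2),(o["ft_force"][:2]@v).round(2),o["ft_force"][2].round(2),"g",o["grip_width"].round(4),"q",o["q"].round(1))
                                                                                                                                                                                                                                                              ^^^^^^^^^^^^^^^^^^^^^
AttributeError: 'float' object has no attribute 'round'
```

```bash
sed -i 's/o\["grip_width"\].round(4)/o["grip_width"]/' st.py; python3 st.py; python3 - <<'E'
from rig import *
import cv2
for n in("side","top"):
    p=get_image(n); f=p["frame"][:,:,::-1]
    cv2.imwrite(f"pics/{n}1.png",f)
    r=(140,260,220,370) if n=="side" else (200,340,200,350)
    cv2.imwrite(f"pics/{n}1c.png",cv2.resize(f[r[0]:r[1],r[2]:r[3]],None,fx=4,fy=4,interpolation=2))
E
```

```text
t 2.0 pos [0.3716 0.1514 0.1561] u,v,z -0.1251 0.0184 0.1561 yaw(-x) 10.4 F uvz 1.4 0.82 -0.76 g 0.00019698623449559657 q [  5.1  11.8 103.4   0.   64.8 -95.3]
```

View pics/side1c.png

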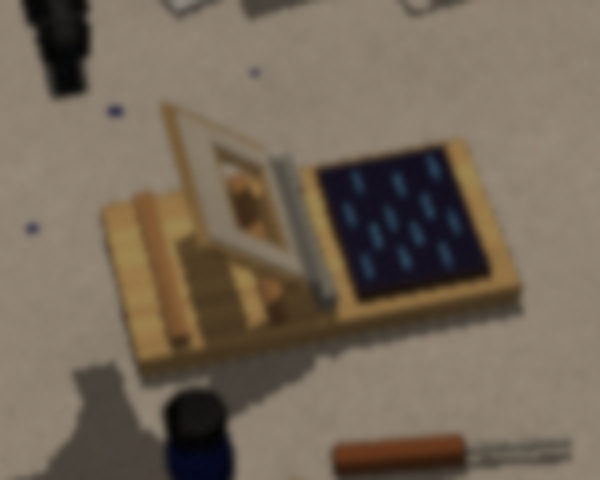

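View pics/top1c.png

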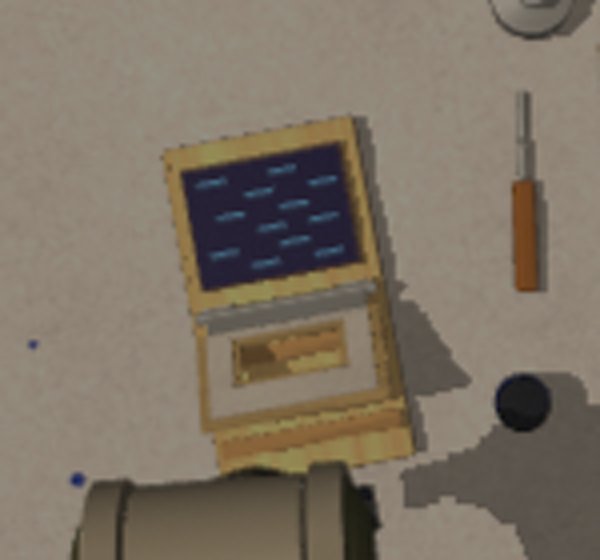

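Image check: the fingertip is at about side px (237,163), near the robot side of the leaf and clear of it. I'll descend below the raised edge and move up close.

```bash
python3 -m crank '{"slide":[[0,-0.006,0.02],[0,-0.012,0.04],[0,-0.018,0.06],[-0.005,-0.018,0.069],[-0.015,-0.018,0.069],[-0.025,-0.018,0.069],[-0.033,-0.018,0.069],[-0.033,-0.018,0.069]],"roll":[0,0,0,0,0,0,0,0],"grip":[0,0,0,0,0,0,0,0]}'
python3 st.py;  python3 - <<'E'
from rig import *
import cv2
for n in("side",):
    p=get_image(n); f=p["frame"][:,:,::-1]
    r=(140,260,220,370) if n=="side" else (200,340,200,350)
    cv2.imwrite(f"pics/{n}2c.png",cv2.resize(f[r[0]:r[1],r[2]:r[3]],None,fx=4,fy=4,interpolation=2))
E
```

```text
time_s: 2.9
position: [0.4085, 0.1418, 0.088]
tool_rot: [[-0.984, -0.178, 0.002], [-0.178, 0.984, 0.0], [-0.002, -0.0, -1.0]]
ft_force: [0.1, -0.1, -0.1]
grip_width: 0.0002
t 2.9 pos [0.4085 0.1418 0.088 ] u,v,z -0.0905 0.0024 0.088 yaw(-x) 10.23 F uvz 0.09 -0.16 -0.13 g 0.00016888498148880714 q [  3.4  20.6 104.8   0.   54.5 -96.9]
```

View pics/side2c.png

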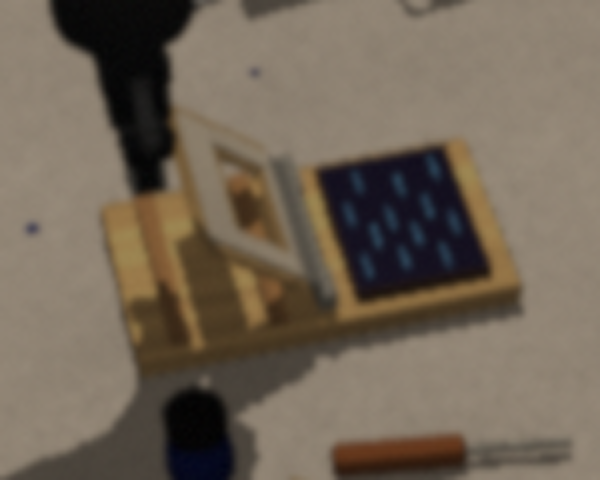

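The tip is behind the leaf's free edge and just below it, at crop px (148,190). Starting the push.

```bash
python3 -m crank '{"slide":[[-0.008,-0.002,0],[-0.016,-0.002,-0.002],[-0.024,-0.002,-0.006],[-0.032,-0.002,-0.01],[-0.04,-0.002,-0.014],[-0.048,-0.002,-0.017],[-0.055,-0.002,-0.019],[-0.061,-0.002,-0.02]],"roll":[0,0,0,0,0,0,0,0],"grip":[0,0,0,0,0,0,0,0]}'
python3 st.py;  python3 - <<'E'
from rig import *
import cv2
for n in("side",):
    p=get_image(n); f=p["frame"][:,:,::-1]
    r=(140,260,220,370) if n=="side" else (200,340,200,350)
    cv2.imwrite(f"pics/{n}3c.png",cv2.resize(f[r[0]:r[1],r[2]:r[3]],None,fx=4,fy=4,interpolation=2))
E
```

```text
time_s: 3.75
position: [0.468, 0.1503, 0.1076]
tool_rot: [[-0.984, -0.177, 0.0], [-0.177, 0.984, -0.0], [-0.0, -0.0, -1.0]]
ft_force: [-1.8, -0.5, 1.6]
grip_width: -0.0001
t 3.75 pos [0.468  0.1503 0.1076] u,v,z -0.0304 0.0003 0.1076 yaw(-x) 10.21 F uvz -1.84 -0.2 1.6 g -0.00013160505709674286 q [  4.   23.8  94.4  -0.   61.8 -96.2]
```

View pics/side3c.png

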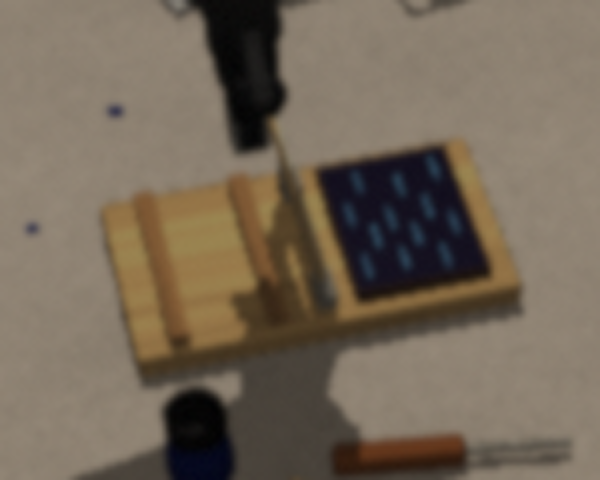

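The leaf is almost upright, seen edge-on at crop px (285,150), with about 2 N of contact. Continuing over the top.

```bash
python3 -m crank '{"slide":[[-0.009,0,-0.001],[-0.017,0,-0.001],[-0.024,0,-0.001],[-0.031,0,-0.001],[-0.039,0,0],[-0.047,0,0.001],[-0.054,0,0.004],[-0.062,0,0.007]],"roll":[0,0,0,0,0,0,0,0],"grip":[0,0,0,0,0,0,0,0]}'
python3 st.py;  python3 - <<'E'
from rig import *
import cv2
for n in("side",):
    p=get_image(n); f=p["frame"][:,:,::-1]
    r=(140,260,220,370) if n=="side" else (200,340,200,350)
    cv2.imwrite(f"pics/{n}4c.png",cv2.resize(f[r[0]:r[1],r[2]:r[3]],None,fx=4,fy=4,interpolation=2))
E
```

```text
time_s: 4.6
position: [0.5289, 0.1613, 0.1001]
tool_rot: [[-0.984, -0.177, -0.0], [-0.177, 0.984, -0.0], [0.0, 0.0, -1.0]]
ft_force: [-2.8, -0.2, -0.3]
grip_width: -0.0001
t 4.6 pos [0.5289 0.1613 0.1001] u,v,z 0.0314 0.0004 0.1001 yaw(-x) 10.21 F uvz -2.82 0.31 -0.32 g -6.728954585167033e-05 q [  4.7  29.5  85.2   0.   65.3 -95.5]
```

View pics/side4c.png

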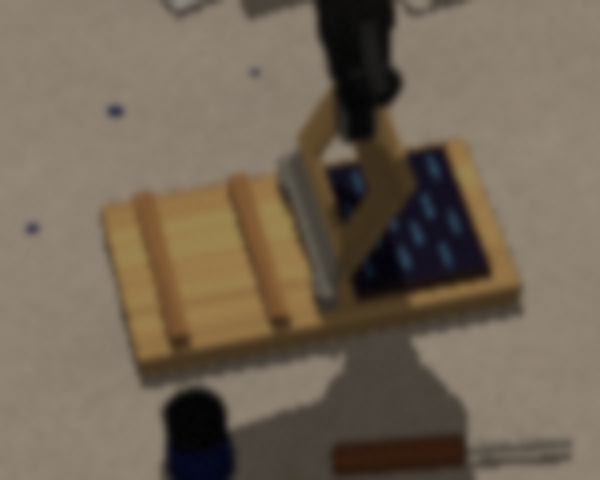

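```bash
python3 - <<'E'
import fit,numpy as np
for th in(2.0,2.1,2.15,2.2,2.3,2.4):
    m=fit.model([.498,.1554,.178,th,0])
    q=(fit.proj(fit.P["side"],m[4:])-[220,140])*4
    print(th,q.round(0).tolist())
# closest tip corners in the crop
c,n=np.cos(.178),np.sin(.178)
for du in(-.011,.011):
    print(((fit.proj(fit.P["side"],np.array([.5289+c*du,.1613+n*du,.1001]))-[220,140])*4).round(0))
E
```

```text
2.0 [[346.0, 42.0], [397.0, 183.0]]
2.1 [[361.0, 45.0], [412.0, 186.0]]
2.15 [[368.0, 47.0], [419.0, 188.0]]
2.2 [[374.0, 49.0], [426.0, 190.0]]
2.3 [[387.0, 55.0], [439.0, 195.0]]
2.4 [[398.0, 61.0], [450.0, 202.0]]
[[339. 138.]]
[[377. 131.]]
```

The leaf measures about 2.11 rad, against roughly 2.14 expected from the tip, so the tip is on the solid strip. Continuing down at about 1 rad/s.

```bash
python3 -m crank '{"slide":[[-0.008,0,0.003],[-0.015,0,0.008],[-0.022,0,0.0135],[-0.027,0,0.02],[-0.032,0,0.0265],[-0.036,0,0.034],[-0.04,0,0.042],[-0.043,0,0.05]],"roll":[0,0,0,0,0,0,0,0],"grip":[0,0,0,0,0,0,0,0]}'
python3 st.py;  python3 - <<'E'
from rig import *
import cv2
for n in("side",):
    p=get_image(n); f=p["frame"][:,:,::-1]
    r=(140,260,220,370) if n=="side" else (200,340,200,350)
    cv2.imwrite(f"pics/{n}5c.png",cv2.resize(f[r[0]:r[1],r[2]:r[3]],None,fx=4,fy=4,interpolation=2))
E
```

```text
time_s: 5.45
position: [0.5709, 0.1688, 0.0496]
tool_rot: [[-0.984, -0.177, -0.0], [-0.177, 0.984, -0.0], [0.0, -0.0, -1.0]]
ft_force: [-1.0, -0.5, 1.2]
grip_width: -0.0
t 5.45 pos [0.5709 0.1688 0.0496] u,v,z 0.0741 0.0003 0.0496 yaw(-x) 10.21 F uvz -1.05 -0.31 1.22 g -3.309562998397796e-05 q [  5.1  36.7  81.   -0.   62.4 -95.1]
```

View pics/side5c.png

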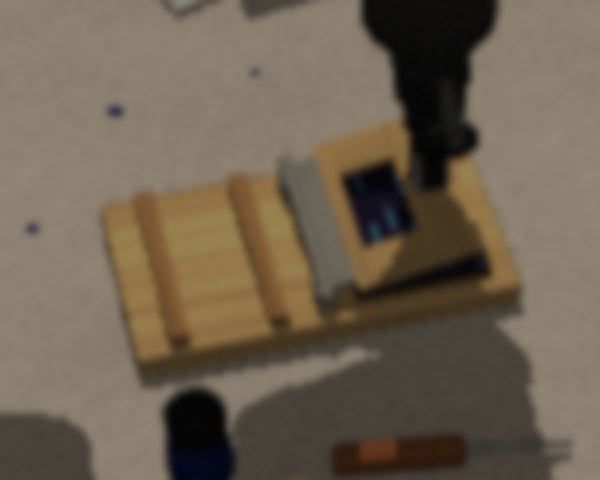

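The leaf is at about 2.95 rad with the tip on the strip between window and free edge, at crop px (430,185). Now pressing it onto the block.

```bash
python3 -m crank '{"slide":[[-0.001,0,0.004],[-0.002,0,0.008],[-0.003,0,0.011],[-0.003,0,0.0135],[-0.003,0,0.015],[-0.003,0,0.0165],[-0.003,0,0.0175],[-0.003,0,0.018]],"roll":[0,0,0,0,0,0,0,0],"grip":[0,0,0,0,0,0,0,0]}'
python3 st.py
```

```text
time_s: 6.3
position: [0.574, 0.1694, 0.033]
tool_rot: [[-0.984, -0.177, 0.001], [-0.177, 0.984, 0.0], [-0.001, -0.0, -1.0]]
ft_force: [-0.5, 0.3, 8.5]
grip_width: 0.0004
t 6.3 pos [0.574  0.1694 0.033 ] u,v,z 0.0773 0.0003 0.033 yaw(-x) 10.21 F uvz -0.45 0.41 8.53 g 0.00036783040955765004 q [  5.1  38.1  81.3   0.   60.5 -95.1]
```

It shows 8.5 N at z = 0.033, which is the expected flat height. I'll press slightly more and hold.

```bash
python3 -m crank '{"slide":[[0,0,0.0005],[0,0,0.001],[0,0,0.001],[0,0,0.001],[0,0,0.001],[0,0,0.001],[0,0,0.001],[0,0,0.001]],"roll":[0,0,0,0,0,0,0,0],"grip":[0,0,0,0,0,0,0,0]}'
python3 st.py
```

```text
time_s: 7.1
position: [0.574, 0.1694, 0.0329]
tool_rot: [[-0.984, -0.177, 0.002], [-0.177, 0.984, 0.0], [-0.002, -0.0, -1.0]]
ft_force: [-1.8, -0.2, 12.1]
grip_width: -0.0004
t 7.1 pos [0.574  0.1694 0.0329] u,v,z 0.0773 0.0003 0.0329 yaw(-x) 10.22 F uvz -1.86 0.1 12.1 g -0.00039180309593166054 q [  5.1  38.1  81.3  -0.   60.4 -95.1]
```

There's a firm stop: 12 N and no further movement. Lifting straight up and checking.

```bash
python3 -m crank '{"slide":[[0,0,-0.004],[0,0,-0.012],[0,0,-0.03],[0,0,-0.055],[0,0,-0.08],[0.03,0,-0.11],[0.07,0.03,-0.14],[0.11,0.06,-0.16]],"roll":[0,0,0,0,0,0,0,0],"grip":[0,0,0,0,0,0,0,0]}'
python3 -m crank '{"slide":[[0.03,0.03,-0.01],[0.06,0.06,-0.02],[0.09,0.09,-0.03],[0.12,0.12,-0.04],[0.12,0.15,-0.04],[0.12,0.18,-0.04],[0.12,0.18,-0.04],[0.12,0.18,-0.04]],"roll":[0,0,0,0,0,0,0,0],"grip":[0,0,0,0,0,0,0,0]}'
python3 st.py;  python3 - <<'E'
from rig import *
import cv2,pickle
P=pickle.load(open("p0.pkl","rb"))
for n in("side","top"):
    p=get_image(n); f=p["frame"][:,:,::-1]
    cv2.imwrite(f"pics/{n}6.png",f)
    r=(90,350,210,430) if n=="side" else (170,350,120,440)
    cv2.imwrite(f"pics/{n}6c.png",cv2.resize(f[r[0]:r[1],r[2]:r[3]],None,fx=2.3,fy=2.3,interpolation=2))
    for t in ["cover_edge","brayer","tube","gouge","ink_jar","knife","pot","weight"]:
        a=P[n+t]; b=silhouettes(t,p)
        print(n,t,a and a[0]["box"],b and b[0]["box"])
E
```

```text
time_s: 7.9
position: [0.4638, 0.2038, 0.1882]
tool_rot: [[-0.984, -0.175, 0.001], [-0.175, 0.984, 0.0], [-0.001, 0.0, -1.0]]
ft_force: [-0.6, 0.8, 0.4]
grip_width: -0.0001
time_s: 8.7
position: [0.3143, 0.3598, 0.2266]
tool_rot: [[-0.984, -0.179, -0.0], [-0.179, 0.984, -0.001], [0.0, -0.0, -1.0]]
ft_force: [0.4, -0.2, -0.5]
grip_width: 0.0002
t 8.7 pos [0.3143 0.3598 0.2266] u,v,z -0.1446 0.2336 0.2266 yaw(-x) 10.28 F uvz 0.4 -0.26 -0.54 g 0.0001665407198162728 q [ 34.6  14.8  85.7  -0.   79.5 -65.6]
side cover_edge [318.7, 290.6, 53.0, 60.6] [316.9, 288.4, 51.5, 57.6]
side brayer [306.3, 118.8, 58.0, 33.7] [308.6, 119.3, 59.1, 30.0]
side tube [259.1, 128.7, 29.6, 29.7] [260.1, 127.8, 29.2, 29.5]
side gouge [330.9, 255.1, 59.1, 13.9] [332.2, 255.7, 55.8, 14.7]
side ink_jar [271.5, 250.8, 17.4, 25.3] [269.2, 250.1, 17.3, 26.0]
side knife [264.1, 457.9, 112.8, 37.9] [329.1, 254.7, 53.9, 13.7]
side pot [369.8, 447.8, 44.9, 57.3] [368.6, 447.6, 42.1, 54.6]
side weight [] [392.5, 246.4, 25.7, 28.4]
top cover_edge [383.4, 263.1, 52.1, 33.1] [383.9, 264.0, 52.7, 37.8]
top brayer [164.1, 257.2, 43.1, 62.1] [164.6, 256.2, 43.4, 62.6]
top tube [165.4, 309.9, 42.9, 31.2] [164.2, 308.7, 40.9, 30.4]
top gouge [330.4, 258.6, 3.9, 28.4] [332.0, 249.8, 7.3, 50.6]
top ink_jar [328.5, 300.5, 16.3, 14.8] [329.9, 302.1, 18.5, 14.7]
top knife [495.6, 302.5, 33.5, 72.2] [496.7, 306.1, 32.4, 75.1]
top pot [508.7, 236.6, 33.1, 29.2] [509.6, 236.8, 34.4, 25.5]
top weight [332.9, 197.8, 20.7, 18.3] [333.1, 199.4, 19.6, 19.9]
```

View pics/side6c.png

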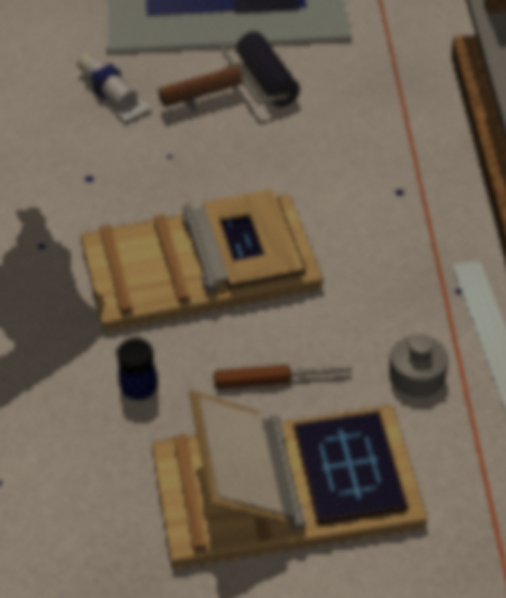

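View pics/top6c.png

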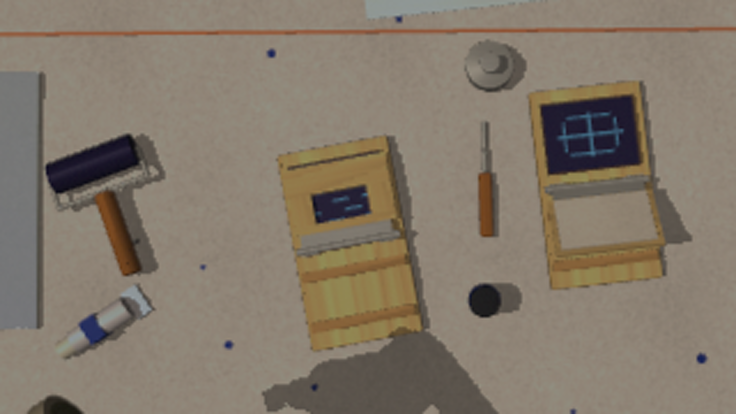

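The windowed leaf lies flat over the block in both pictures: side crop (245,240), top crop (340,200). The bystanders and the solid leaf are where they were, and the arm is clear. Handing in.

```bash
python3 -c "
from rig import *
print(close_job())"
```

```text
the job is handed in; nothing more can be done
None
```

The windowed leaf (the left frame) is over its spine and lies flat on the lino block, and the job is handed in at about 10 s on the robot's clock. I pushed it with the closed fingertips, eased it down at about 1 rad/s by plan, and pressed it at 8–12 N for about 0.8 s. I then lifted straight up and moved clear.

- **Flatness:** the tip met a firm stop at z = 0.033 m, the height expected for the flat leaf. Both final pictures show it flat with the arm clear, and the wrist force was back to about zero.
- **Everything else:** the solid leaf and all the bystanders showed no displacement beyond the detector's scatter of a few pixels.
- **Disagreements:**
  - In the final side picture the network took the gouge for the knife. The top view found the knife in place, with its box centre about 4 px off.
  - In the top views the gouge's box centre moved about 9 px, because the first one had covered only part of it. The side views agree to about 1 px.
  - The weight was not found in the first side picture, so only the top views compare it. They agree to about 2 px.

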